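# Turn the rotary paint box to the cross

## Task

Open the round paint box at the compartment labelled with the cross: push the upright tab on the cover round with the outside of your fingers until the cover's little pointer points at the middle of the cross, then let go and move clear. Only push the tab, never pinch it from both sides, and leave the pots, tools and everything else around it where they are.

Things in the scene. Friction and masses are not known exactly. Their poses are not given: they have to be found in the camera images.
- paintbox: The fixed base of the paint box: a square wooden board 320 x 320 mm, 12 mm thick, carrying a round wooden drum. Origin at the centre of the board's underside, on the table; z up. The vertical axis of the turning cover passes through the origin. The cover is a pale disc of radius 95 mm whose top is 50 mm above the table, with a small brass hub cap (radius 12 mm, top at 54 mm) and a round clear window 42 mm across on the same radius as the tab and pointer.
- cover (a joint): Angle of the cover in rad. At 0 the tab, window and pointer point along -x of paintbox; it grows anticlockwise seen from above, so they then point at direction (pi + angle) in the paintbox's frame. Stops at -2.85 and 2.85; it cannot go full circle. It has no clicks, drags with steady friction (about 0.15 N m, so 2 N at the tab) and stays where it is left. It starts within 0.3 of 0, with no label there.
- tab: The upright dark metal tab fixed on the cover near its rim: 22 mm long radially, 18 mm thick over both rubber pads, 30 mm high. Origin at the centre of its foot, on the cover's top (50 mm above the table), 83 mm from the cover's axis; its x axis points at the axis of the cover. Its top is 80 mm above the table.
- tab_left: The thin rubber pad (18 mm radially, 3 mm thick, 24 mm high, 53 to 77 mm above the table) on the tab's +y side; pushing on it turns the cover anticlockwise seen from above (joint grows). Origin at its centre, 7.5 mm from the tab's mid-plane.
- tab_right: The same rubber pad on the tab's -y side; pushing on it turns the cover clockwise seen from above (joint falls). Force on both pads at once counts as pinching.
- pointer (a point): The point that the cover's pointer aims at: on the line from the cover's axis through the tab and the short dark pointer nose (which itself ends 107 mm from the axis), 122 mm from the axis. It turns with the cover and lies over the middle of a label when the pointer points at it.
- label_cross: The label to select: a flat dark wooden plus-shaped cross, 40 mm across, arms 11 mm wide, 5 mm thick, fixed on the board. Origin at its centre, on the board (12 mm above the table), 122 mm from the cover's axis. The six labels (cross, disc, square, ring, triangle, and a straight bar 40 x 11 mm) are all of this wood and lie 50 degrees apart, at cover angles of +-50, +-100 and +-150 degrees; which lies where changes.
- pot: Bystander: small open glass pot, radius 24 mm, 55 mm high, loose on the board's corner at +x +y of the paintbox. Origin under its centre.
- jar: Bystander: small closed jar, radius 22 mm, 60 mm high, loose on the board's corner at -x -y of the paintbox. Origin under its centre.
- brush: Bystander: paintbrush 240 mm long lying loose on the table at the robot's left.
- knife: Bystander: palette knife 200 mm long lying loose on the table at the robot's right.
- mug: Bystander: white mug, radius 38 mm, 85 mm high, loose, on the left.
- tin: Bystander: tin, radius 30 mm, 75 mm high, loose, on the right.
- eraser: Bystander: white eraser block 55 x 25 x 14 mm, loose, on the right.

How it is judged:
By the outcome, as a careful person would: the job done as asked, in the order asked, and still so for the second after the job is handed in, with the robot touching nothing.
It also fails if it takes over 48 s, if anything falls off the work surface, if the arm or the gripper's body presses on something with over 40 N, if the wrist force passes 120 N, or if a joint passes its speed limit or range.

## Robot

A 6-joint arm with a two-finger parallel gripper is mounted at the origin on the work surface. World frame = base frame: x ahead of the robot, y to its left, z up, the work surface at z = 0. Lengths are in m, angles in rad, forces in N, time in s.
With the tool pointing down it reaches from about 0.375 to 0.9 m from the base axis. Payload 3.1 kg.
Tool frame: the origin (TCP) lies on the front face of the gripper's body, between the roots of the fingers; the fingertips stand 70 mm ahead of it and the grasp point (between the pads) lies 51 mm ahead of it; z points along the fingers, y is the line along which they close (so a half turn about z gives the same grasp; the last joint's range is limited). The gripper opens to 87 mm and grips with 3 to 60 N. Pads are 19 mm wide; open, the fingers measure 117 mm over their backs; the gripper's body (75 mm by 190 mm) begins 51 mm behind the grasp point.
Start: joints at [0.928, 0.527, 1.433, -0, 1.181, -0.178], TCP at [0.28, 0.559, 0.292] pointing down, gripper open.
Joint ranges: [-3.08, 3.08], [-0.75, 2.2], [0.22, 2.44], [-1.43, 4.57], [0, 2.65], [-2.85, 2.85]. Speed limits (rad/s): [2.79, 2.79, 3.14, 3.14, 3.14, 3.14].

## Interface

Orientations are given as a unit quaternion [x, y, z, w].
In Python, from rig import robot, cams, ticket gives the robot as it stands. The module is installed in compiled form; this text tells all that it offers.
- The arm moves only by the shell command python3 -m crank 'ROWS' [FORCE]. ROWS is JSON, a list of rows, each a list of 7 numbers: the shift along the tool's x, y, z in cm, then the turn, a rotation vector about the tool's x, y, z in rad, then the closure, from 0 (fully open) to 1 (shut). A call has 1 to 5 rows; each row shifts and turns the commanded pose from where the row before left it, along the tool's axes as they then stand; what a row does not reach is not made up. A row lasts 1/8 s, in which the tool goes at most 62.5 mm and 10.7 degrees, less where a joint would pass 70% of its speed; a pose out of reach is approached as far as the arm can. A call is refused whole if a number of a shift passes 6.25 or a number of a turn 0.188, either way. A call with a gripper value outside its range is refused whole. The fingers move at their own pace and stop on an object; FORCE is the grip in N (left out, the last holds). Time passes only in rows, so rows that do not move let the fingers close. It gives the time, the measured TCP pose, the force, the opening and the grip force at its end, in the units of the state.
- robot.get_obs(): the state, without advancing time (a new reading comes with each control period).
- cams.camera(name): name is "scene" or "top" or "wrist"; returns the picture (480x640x3 uint8, red, green, blue); there is no depth.
- cams.camera_info(name): a dict with "intrinsics" (3x3 intrinsics, pixels), "pose" (4x4, takes a point from camera to world coordinates). Camera axes: x right, y down, z forward; pixel columns grow to the right and rows downward; lengths in m; the calibration is good to about 2 mm. A picture is of the moment at which its call begins: read the wrist's pose just before it. camera_info takes no time and is no camera call; for the wrist camera it gives the pose at the moment of the call.
- ticket.hand_in(): hands the job in; it is judged then, once.
The state is a dict: "time": time; "q": joint angles; "joint_velocities": joint speeds; "joint_torque": joint torques, N m; "position": TCP position; "tool_rot": TCP orientation; "ft_force": force on the tool from outside, world axes, zero at the start; "moment": the same for the moment, N m; "grip_width": finger opening in m; "grip_force": force on a finger pad.
Only numpy, scipy, OpenCV 4.12 (cv2) and the standard library are available. Lean on these libraries where they do the work, as an engineer would, in place of code of your own. Each camera call takes 0.05 s, during which the arm holds its last target. There are 200 camera calls.

## Working session

There is one attempt and no reset: what is moved stays moved. The work goes in short steps, Python scripts to look and compute and a shell command to move; the robot and the scene stay as the last step left them, time stands still between calls to the robot, and variables do not carry over. Pictures are saved under pics/ and viewed, at most 10 in all, crops included, and the job is handed in when it is done.

```bash
mkdir -p pics; python3 - <<'E'
from rig import robot,cams,ticket
import cv2,json
for n in ("top","scene"):
    im=cams.camera(n); cv2.imwrite(f"pics/{n}0.png",im[:,:,::-1])
    i=cams.camera_info(n); print(n,i)
print(robot.get_obs())
E
```

```text
top {'intrinsics': array([[569.87534196,   0.        , 322.52444686],
       [  0.        , 569.87534196, 248.71500908],
       [  0.        ,   0.        ,   1.        ]]), 'pose': array([[-0.01703629, -0.99679119,  0.07821178,  0.37622861],
       [-0.99976658,  0.01594308, -0.01458087,  0.016827  ],
       [ 0.01328714, -0.07844193, -0.99683013,  1.39394561],
       [ 0.        ,  0.        ,  0.        ,  1.        ]])}
scene {'intrinsics': array([[437.71590871,   0.        , 317.14088761],
       [  0.        , 437.71590871, 243.57493287],
       [  0.        ,   0.        ,   1.        ]]), 'pose': array([[ 7.43305077e-01,  4.42422742e-01, -5.01756594e-01,
         9.72158965e-01],
       [ 6.68952585e-01, -4.91545651e-01,  5.57570904e-01,
        -5.38364215e-01],
       [ 4.57765126e-05, -7.50096654e-01, -6.61328215e-01,
         7.18823112e-01],
       [ 0.00000000e+00,  0.00000000e+00,  0.00000000e+00,
         1.00000000e+00]])}
{'time': 0.1, 'q': array([ 9.28497184e-01,  5.28376038e-01,  1.43374882e+00, -1.17097860e-05,
        1.18141079e+00, -1.78508025e-01]), 'joint_velocities': array([-0.00064409, -0.0010949 , -0.00332908,  0.00150017,  0.00087799,
        0.00118747]), 'joint_torque': array([-3.89404095e-04, -4.40986633e+01, -1.77150303e+01,  6.33937656e-02,
        5.34474151e-02, -5.11641247e-05]), 'position': array([0.27925504, 0.55856676, 0.29137568]), 'tool_rot': array([ 2.29820478e-01,  9.73232554e-01, -8.92982399e-04, -3.82641781e-04]), 'ft_force': array([ 0.36909189,  0.15418882, -0.57167478]), 'moment': array([-0.00256365,  0.00230333, -0.02307741]), 'grip_force': 0.0, 'grip_width': 0.08693979320843707}
```

View pics/top0.png

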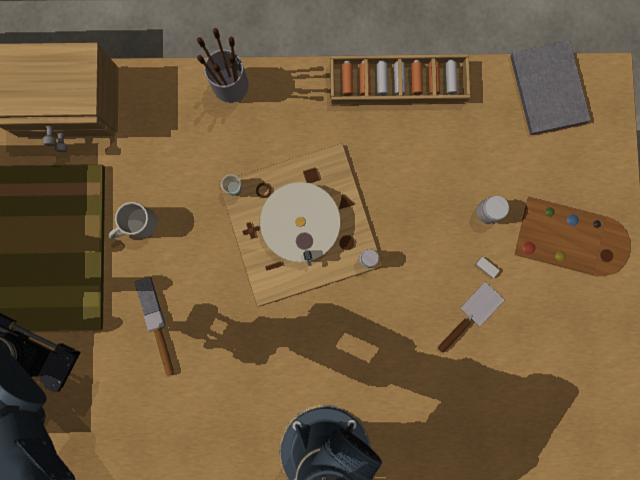

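View pics/scene0.png

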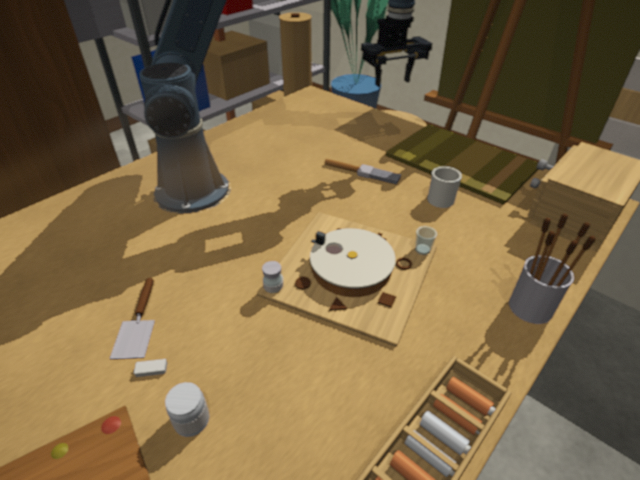

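The top view shows the hub at about (300,222), the tab at about (308,257), and the cross at about (250,231). The bar is at (275,266), the jar at (370,258) and the pot at (231,184). The cross is therefore about 100° clockwise of the tab, so I push the tab's right side. I'll measure this more finely.

```bash
cat > h.py <<'E'
import numpy as np
def ray(info,uv,z):
    K,P=info["intrinsics"],info["pose"]
    d=P[:3,:3]@np.linalg.solve(K,[uv[0],uv[1],1]); o=P[:3,3]
    return o+d*(z-o[2])/d[2]
def proj(info,p):
    K,P=info["intrinsics"],info["pose"]
    c=K@(P[:3,:3].T@(np.asarray(p)-P[:3,3])); return c[:2]/c[2]
E
python3 - <<'E'
from rig import robot,cams
from h import *
import cv2
im=cv2.imread("pics/top0.png"); i=cams.camera_info("top")
# cover disc
h=cv2.cvtColor(im,cv2.COLOR_BGR2HSV)
m=((h[...,1]<60)&(h[...,2]>150)).astype(np.uint8); m[:150]=0;m[300:]=0;m[:,:245]=0;m[:,355:]=0
c=max(cv2.findContours(m,0,1)[0],key=cv2.contourArea); e=cv2.fitEllipse(cv2.convexHull(c)); print(e)
A=ray(i,e[0],.05);print("axis",A)
g=im.max(2); 
def blob(x0,y0,x1,y1,t,z):
    s=(g[y0:y1,x0:x1]<t); y,x=np.nonzero(s); p=(x.mean()+x0,y.mean()+y0); w=ray(i,p,z); d=w-A
    print(p,len(x),w.round(4),"r",np.hypot(*d[:2]).round(4),"dir",np.degrees(np.arctan2(d[1],d[0])).round(1))
blob(240,220,262,242,110,.017)   # cross
blob(264,258,287,274,110,.017) # bar
blob(338,192,358,212,110,.017)
blob(302,166,322,184,110,.017)
blob(338,234,357,251,110,.017)
blob(300,246,318,270,70,.07)
c=im[150:310,215:395]; cv2.imwrite("pics/c0.png",cv2.resize(c,None,fx=3.7,fy=3.7,interpolation=2))
E
```

```text
((299.5083923339844, 221.6201171875), (78.9178466796875, 79.54769134521484), 78.51056671142578)
axis [0.54704584 0.0506943  0.05      ]
(np.float64(251.25477707006368), np.float64(230.3184713375796)) 157 [0.5318 0.1688 0.017 ] r 0.1191 dir 97.4
(np.float64(274.53333333333336), np.float64(265.27777777777777)) 90 [0.446  0.1133 0.017 ] r 0.1189 dir 148.2
(np.float64(344.3659574468085), np.float64(203.27234042553192)) 235 [ 0.5946 -0.0585  0.017 ] r 0.1191 dir -66.5
(np.float64(311.57142857142856), np.float64(175.14285714285714)) 203 [0.6653 0.0204 0.017 ] r 0.1221 dir -14.4
(np.float64(345.74169741697415), np.float64(241.74169741697418)) 271 [ 0.5003 -0.06    0.017 ] r 0.1201 dir -112.9
(np.float64(307.8070175438597), np.float64(256.280701754386)) 57 [0.463 0.032 0.07 ] r 0.0861 dir -167.5
```

View pics/c0.png

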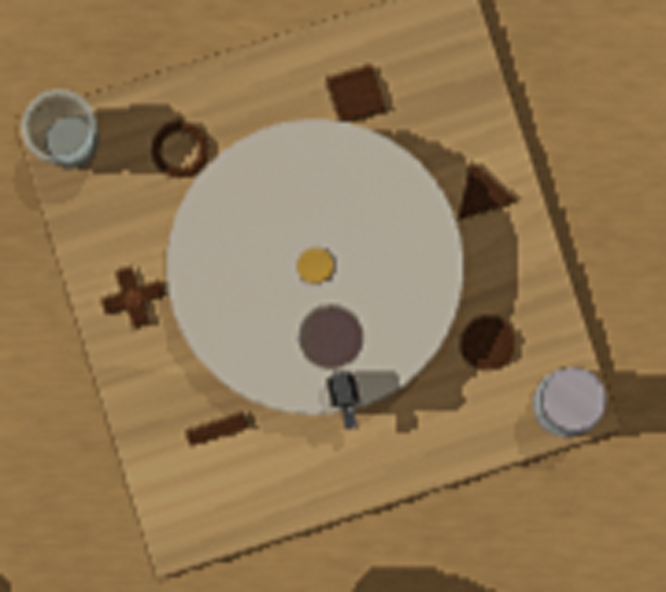

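The cover axis is at about (0.547, 0.051), the tab points at about 192.5° and the cross lies at about 97°. That means a clockwise turn of about 95°. I'll now move over to the tab's right side with the fingers shut.

```bash
python3 -m crank '[[-3.6,-3.5,0.3,0,0,0,1],[-3.6,-3.5,0.3,0,0,0,1],[-3.6,-3.5,0.3,0,0,0,1],[-3.6,-3.5,0.3,0,0,0,1],[-3.6,-3.5,0.3,0,0,0,1]]' 20
python3 -m crank '[[-3.6,-3.5,0.3,0,0,0,1],[-3.6,-3.5,0.3,0,0,0,1],[-3.6,-3.5,0.3,0,0,0,1],[-3.6,-3.5,0.3,0,0,0,1],[-3.6,-3.5,0.3,0,0,0,1]]'
python3 -m crank '[[-3.6,-3.5,0.3,0,0,0,1],[0,0,0,0,0,-0.17,1],[0,0,0,0,0,-0.17,1],[0,0,0,0,0,-0.17,1],[0,0,0,0,0,-0.17,1]]'
python3 - <<'E'
from rig import robot,cams
import cv2
i=cams.camera_info("wrist");cv2.imwrite("pics/w1.png",cams.camera("wrist")[:,:,::-1]);print(i)
E
```

```text
time: 0.72
position: [0.3625, 0.3204, 0.277]
tool_rot: [0.23, 0.973, -0.0, -0.0]
ft_force: [0.4, -0.4, -0.2]
grip_width: 0.0449
grip_force: 0.0
time: 1.35
position: [0.4452, 0.0833, 0.2621]
tool_rot: [0.23, 0.973, 0.0, -0.0]
ft_force: [0.4, 0.4, 0.2]
grip_width: 0.0018
grip_force: 0.0
time: 1.98
position: [0.4612, 0.0374, 0.259]
tool_rot: [-0.111, 0.994, 0.0, -0.0]
ft_force: [0.1, 0.3, 0.4]
grip_width: 0.0004
grip_force: 0.0
{'intrinsics': array([[379.72741539,   0.        , 319.80324755],
       [  0.        , 379.72741539, 240.15686344],
       [  0.        ,   0.        ,   1.        ]]), 'pose': array([[-2.19331424e-01,  9.29063081e-01,  2.97885076e-01,
         3.79506518e-01],
       [ 9.75650379e-01,  2.08779433e-01,  6.72122420e-02,
         1.91647543e-02],
       [ 2.52135283e-04,  3.05373444e-01, -9.52232638e-01,
         3.52197961e-01],
       [ 0.00000000e+00,  0.00000000e+00,  0.00000000e+00,
         1.00000000e+00]])}
```

View pics/w1.png

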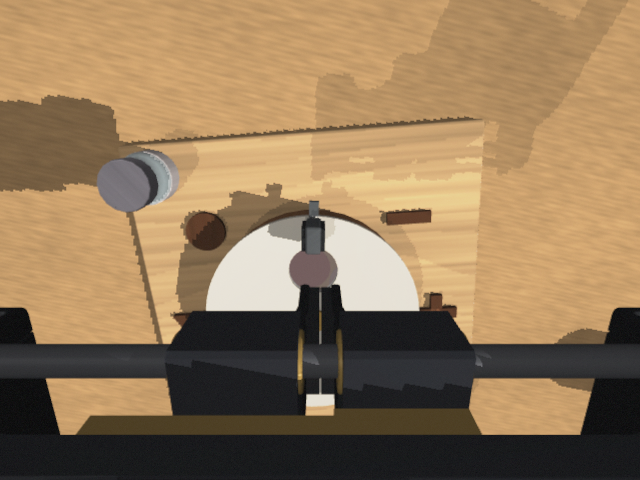

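The wrist view shows the tab at about (313,236), the pointer tip at about (314,202), the cross at the lower right at about (440,305), and the jar at the upper left, well clear.

```bash
python3 - <<'E'
from rig import robot,cams
from h import *
i=cams.camera_info("wrist");A=np.array([.547,.0507])
for n,uv,z in(("ptr",(314,202),.045),("tabtop",(313,236),.08),("win",(313,270),.05)):
    w=ray(i,uv,z);d=w[:2]-A;print(n,w.round(4),np.hypot(*d).round(4),np.degrees(np.arctan2(d[1],d[0])).round(1))
o=robot.get_obs();p=o["position"]
a=np.radians(192.5); t=np.array([np.sin(a),-np.cos(a)])
s=A+.083*np.array([np.cos(a),np.sin(a)])-.045*t
from scipy.spatial.transform import Rotation as R
r=R.from_quat(o["tool_rot"]); print(s,"yaw y",np.degrees(np.arctan2(*r.as_matrix()[[1,0],1])), "shift cm",100*r.inv().apply([*(s-p[:2]),.130-p[2]]))
E
```

```text
ptr [0.4446 0.0289 0.045 ] 0.1047 -168.0
tabtop [0.4627 0.0327 0.08  ] 0.0862 -167.9
win [0.5016 0.0408 0.05  ] 0.0464 -167.7
[ 0.47570721 -0.01119781] yaw y 102.91012442536119 shift cm [-0.32777518 -5.06472647 12.89883907]
```

```bash
python3 -m crank '[[-0.3,-5.1,0,0,0,0,1],[0,0,0,0,0,0,1],[0,0,4.3,0,0,0,1],[0,0,4.3,0,0,0,1],[0,0,4.3,0,0,0,1]]'
python3 -m crank '[[0,0,0,0,0,0,1],[0,1.0,0,0,0,0,1],[0,0.7,0,0,0,0,1],[0,0.3,0,0,0,0,1],[0,0.1,0,0,0,0,1]]'
python3 - <<'E'
from rig import robot,cams
import cv2
cv2.imwrite("pics/w2.png",cams.camera("wrist")[:,:,::-1])
E
```

```text
time: 2.65
position: [0.4751, -0.0112, 0.1292]
tool_rot: [-0.107, 0.994, 0.0, 0.0]
ft_force: [0.4, -0.9, 0.0]
grip_width: 0.0002
grip_force: 0.0
time: 3.28
position: [0.4711, 0.0092, 0.1311]
tool_rot: [-0.108, 0.994, -0.0, 0.001]
ft_force: [0.9, -0.8, -0.1]
grip_width: 0.0003
grip_force: 0.0
```

View pics/w2.png

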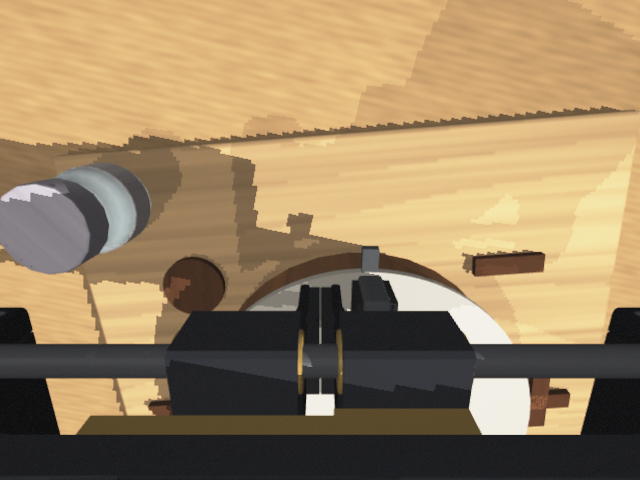

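The shut fingers stand just left of the tab at (372,292), aligned with it and beside its right pad. The bar is at (508,263) and the cross at (550,400). Next I'll push round the arc.

```bash
python3 -m crank '[[0,0.2,0,0,0,0,1],[0.27,1.27,0,0,0,0.15,1],[0.27,1.27,0,0,0,0.15,1],[0.27,1.27,0,0,0,0.15,1],[0.27,1.27,0,0,0,0.15,1]]'
python3 -m crank '[[0.27,1.27,0,0,0,0.15,1],[0.27,1.27,0,0,0,0.15,1],[0.27,1.27,0,0,0,0.15,1],[0,0,0,0,0,0,1]]'
python3 - <<'E'
from rig import robot,cams
from h import *
import cv2
im=cams.camera("wrist")[:,:,::-1]
i=cams.camera_info("wrist");cv2.imwrite("pics/w3.png",im);np.savez("w3.npz",K=i["intrinsics"],P=i["pose"])
cv2.imwrite("pics/t3.png",cams.camera("top")[:,:,::-1])
A=np.array([.547,.0507]);o=robot.get_obs();d=o["position"][:2]-A
print(np.hypot(*d),np.degrees(np.arctan2(d[1],d[0])))
E
```

```text
time: 3.95
position: [0.4608, 0.0608, 0.1304]
tool_rot: [0.193, 0.981, -0.0, 0.001]
ft_force: [1.0, -2.7, 0.3]
grip_width: 0.0005
grip_force: 0.9
time: 4.45
position: [0.4728, 0.098, 0.1302]
tool_rot: [0.404, 0.915, 0.0, 0.0]
ft_force: [-0.3, -0.2, -0.1]
grip_width: 0.0003
grip_force: 0.0
0.08807219421638304 147.9421225300243
```

View pics/w3.png

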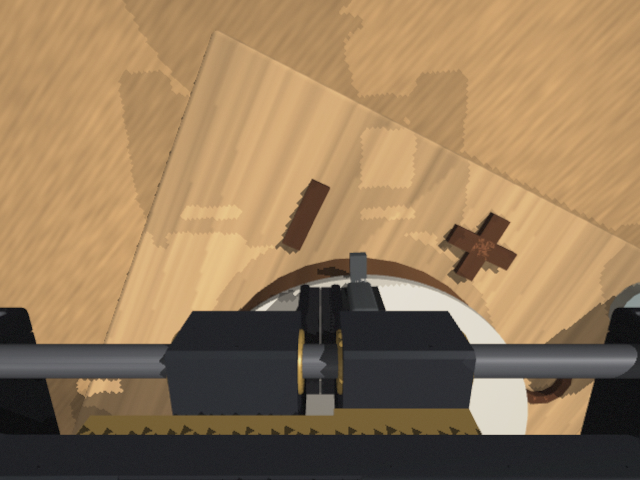

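The fingers have turned the tab. The pointer nose tip is at about (358,254), the cross centre at (481,246) and the bar at (305,216), so the cross is next clockwise.

```bash
cat > meas.py <<'E'
from h import *
import cv2,sys
def run(f,tip,cr,bar=None,zt=.046):
    d=np.load(f"{f}.npz");i=dict(intrinsics=d["K"],pose=d["P"])
    A=np.array([.547,.0507]);c=ray(i,cr,.017)[:2]
    ang=lambda p,A:np.degrees(np.arctan2(*(p-A)[::-1]))
    t=ray(i,tip,zt)[:2]
    print("cross",c,np.hypot(*(c-A)),ang(c,A),"tip",t,np.hypot(*(t-A)),ang(t,A))
    if bar is not None:
        b=ray(i,bar,.017)[:2];m=(b+c)/2;L=np.hypot(*(b-c));n=np.array([(b-c)[1],-(b-c)[0]])/L
        n*=np.sign(n@(A-m));A2=m+n*.122*np.cos(np.radians(25))
        print("bar",b,ang(b,A),"chord",L,"exp",.244*np.sin(np.radians(25)),"axis2",A2,"cross",ang(c,A2),"tip",ang(t,A2),np.hypot(*(t-A2)))
E
python3 -c "
from meas import *
run('w3',(357.5,254),(481,246),(305.5,216))"
```

```text
cross [0.53159321 0.17132304] 0.12160299351136436 97.27879224318328 tip [0.47334642 0.1257852 ] 0.1051790737130665 134.4485438465063
bar [0.4454654  0.11669102] 146.97869750835986 chord 0.10199341568803164 exp 0.10311885586473066 axis2 [0.54775507 0.05063716] cross 97.62748534682638 tip 134.7167413057701 0.1057538503709026
```

```bash
python3 -m crank '[[0.2,1.26,0,0,0,0.15,1],[0.2,1.26,0,0,0,0.15,1],[0.2,1.26,0,0,0,0.15,1],[0.13,0.85,0,0,0,0.10,1],[0,0,0,0,0,0,1]]'
python3 - <<'E'
from rig import robot,cams
from h import *
import cv2
im=cams.camera("wrist")[:,:,::-1]
i=cams.camera_info("wrist");cv2.imwrite("pics/w4.png",im);np.savez("w4.npz",K=i["intrinsics"],P=i["pose"])
A=np.array([.547,.0507]);o=robot.get_obs();d=o["position"][:2]-A
print(np.hypot(*d),np.degrees(np.arctan2(d[1],d[0])))
E
```

```text
time: 5.18
position: [0.5081, 0.1267, 0.13]
tool_rot: [0.637, 0.771, -0.0, -0.0]
ft_force: [0.4, 0.4, -0.8]
grip_width: 0.0005
grip_force: 0.0
0.08526868452362348 117.09885118088084
```

View pics/w4.png

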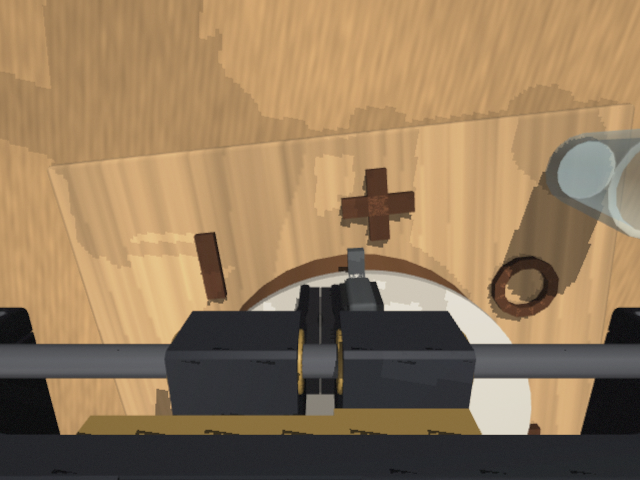

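The pointer tip is at about (356.5,249), the cross centre at (378,205), the bar at (211,266) and the ring at (525,287). Only a few degrees remain.

```bash
python3 -c "
from meas import *
run('w4',(356.5,249),(378,205),(211,266))
d=np.load('w4.npz');i=dict(intrinsics=d['K'],pose=d['P']);A=np.array([.547,.0507]);w=ray(i,(525,287),.017)[:2]-A
print(np.hypot(*w),np.degrees(np.arctan2(w[1],w[0])))
im=cv2.imread('pics/w4.png');cv2.imwrite('pics/c4.png',cv2.resize(im[150:310,270:450],None,fx=3.7,fy=3.7,interpolation=2))"
```

```text
cross [0.53333866 0.17122299] 0.121294776024015 96.46690328612513 tip [0.52244415 0.1531361 ] 0.1053382371171067 103.48049591316231
bar [0.44613395 0.11753751] 146.4701003373813 chord 0.10240504232938381 exp 0.10311885586473066 axis2 [0.547702   0.05022291] cross 96.76962863751052 tip 103.78947097915582 0.10596736685860221
0.12190664884084214 46.601135509595935
```

View pics/c4.png

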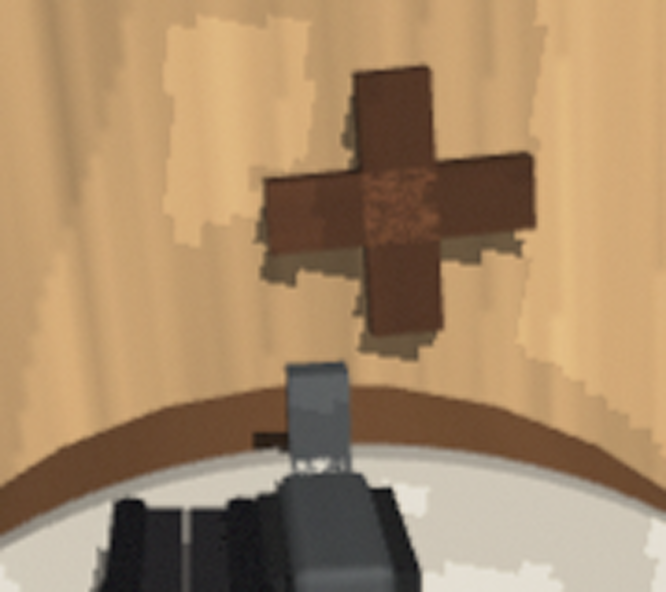

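```bash
python3 -m crank '[[0.09,0.5,0,0,0,0.06,1],[0.09,0.48,0,0,0,0.057,1],[0,0,0,0,0,0,1]]'
python3 - <<'E'
from rig import robot,cams
from h import *
import cv2
im=cams.camera("wrist")[:,:,::-1]
i=cams.camera_info("wrist");np.savez("w5.npz",K=i["intrinsics"],P=i["pose"])
cv2.imwrite('pics/c5.png',cv2.resize(im[130:290,270:450],None,fx=4,fy=3.7,interpolation=2)[:,:666*2])
cv2.imwrite('pics/c5.png',cv2.resize(im[130:280,270:450],None,fx=4,fy=4,interpolation=2))
A=np.array([.547,.0507]);o=robot.get_obs();d=o["position"][:2]-A
print(np.hypot(*d),np.degrees(np.arctan2(d[1],d[0])))
E
```

```text
time: 5.6
position: [0.5171, 0.13, 0.1301]
tool_rot: [0.681, 0.732, -0.0, -0.0]
ft_force: [-1.9, 0.7, -0.6]
grip_width: 0.0008
grip_force: 0.5
0.08476691329863432 110.65522339016883
```

View pics/c5.png

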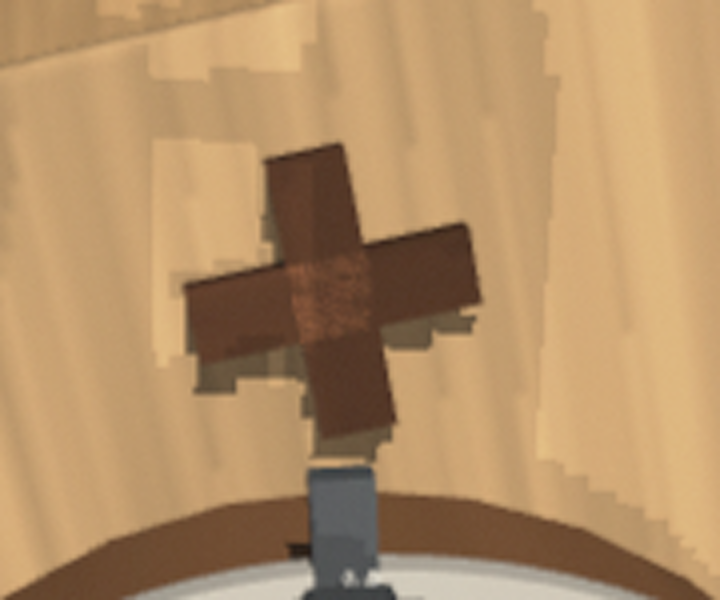

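The pointer tip is at about (355.5,247.5) and the cross centre at about (353,204.3), so they are nearly aligned.

```bash
python3 -c "
from meas import *
for z in(.04,.046,.05): run('w5',(355.5,247.5),(353,204.3),zt=z)"
```

```text
cross [0.53337199 0.17086031] 0.12093065610191574 96.4705647493789 tip [0.53447429 0.15350334] 0.10356360155904012 96.94675918678126
cross [0.53337199 0.17086031] 0.12093065610191574 96.4705647493789 tip [0.53373948 0.15551768] 0.10565315022625715 97.21020344554775
cross [0.53337199 0.17086031] 0.12093065610191574 96.4705647493789 tip [0.53324961 0.15686058] 0.10704738320632262 97.38011686324538
```

About 0.8° is left. I'll nudge the tab that far, back off tangentially, then lift and check.

```bash
python3 -m crank '[[0.02,0.11,0,0,0,0.014,1],[0,0,0,0,0,0,1],[0,-0.5,0,0,0,0,1],[0,-2,0,0,0,0,1],[0,0,0,0,0,0,1]]'
python3 -m crank '[[0,0,-4,0,0,0,1],[0,0,-4,0,0,0,1],[0,0,0,0,0,0,1]]'
python3 - <<'E'
from rig import robot,cams
from h import *
import cv2
im=cams.camera("wrist")[:,:,::-1]
i=cams.camera_info("wrist");np.savez("w6.npz",K=i["intrinsics"],P=i["pose"])
t=ray
p=proj(i,[.535,.155,.04]).round().astype(int);print(p)
x,y=max(p[0]-80,0),max(p[1]-75,0)
print(x,y);cv2.imwrite('pics/c6.png',cv2.resize(im[y:y+150,x:x+180],None,fx=4,fy=4,interpolation=2))
E
```

```text
time: 6.28
position: [0.4925, 0.1292, 0.1303]
tool_rot: [0.687, 0.727, -0.0, -0.0]
ft_force: [-0.3, -0.3, -0.8]
grip_width: 0.0003
grip_force: 0.0
time: 6.65
position: [0.4969, 0.1293, 0.2134]
tool_rot: [0.687, 0.727, 0.003, 0.003]
ft_force: [1.0, 0.6, -0.2]
grip_width: 0.0003
grip_force: 0.0
[374 208]
294 133
```

View pics/c6.png

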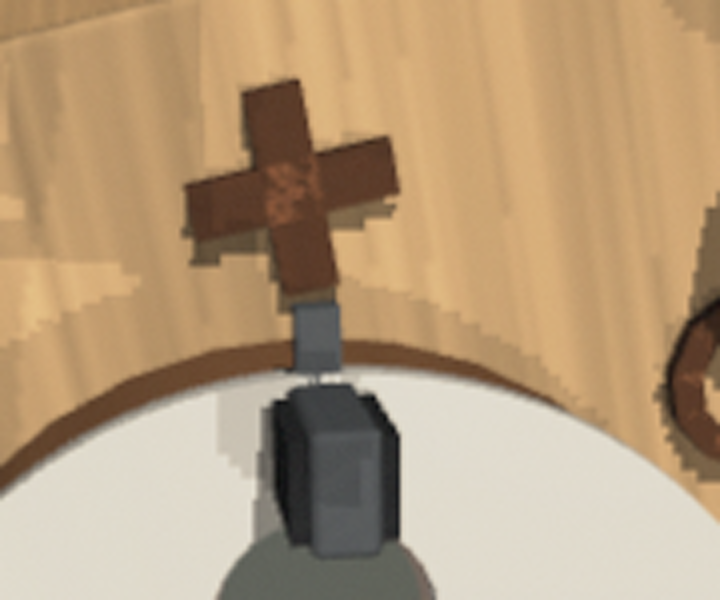

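The fingers are clear. The pointer tip is at about (373.2,209.2) and the cross centre at about (366.8,180.8). Now I'll check the angle.

```bash
python3 -c "
from meas import *
for z in(.046,.05): run('w6',(373.2,209.2),(366.8,180.8),zt=z)
d=np.load('w6.npz');i=dict(intrinsics=d['K'],pose=d['P']);A=np.array([.547,.0507])
for uv in((294+345/4,133+475/4),):
  w=ray(i,uv,.08)[:2]-A;print('tab',np.hypot(*w),np.degrees(np.arctan2(w[1],w[0])))"
python3 - <<'E'
from rig import cams
import cv2,numpy as np
t=cams.camera("top")[:,:,::-1];a=cv2.imread('pics/top0.png')
d=cv2.absdiff(t,a).max(2)
for n,(u,v) in dict(pot=(231,184),jar=(370,258),mug=(133,220),tin=(493,209),eraser=(488,267)).items(): print(n,np.median(d[v-8:v+8,u-8:u+8]))
E
```

```text
cross [0.53089845 0.1709111 ] 0.12128465464238425 97.62901797527189 tip [0.53323167 0.15575577] 0.10595414838781285 97.46648022370763
cross [0.53089845 0.1709111 ] 0.12128465464238425 97.62901797527189 tip [0.53258337 0.15666053] 0.10693677073279324 97.74789269527896
tab 0.08654736854182916 98.0634976538132
pot 17.0
jar 41.0
mug 14.0
tin 19.0
eraser 49.0
```

```bash
python3 -m crank '[[0,0,-3,0,0,0,1],[0,0,0,0,0,0,1],[0,0,0,0,0,0,1]]'; python3 -c "
from rig import ticket
print(ticket.hand_in())"
```

```text
time: 7.12
position: [0.4932, 0.1291, 0.2389]
tool_rot: [0.687, 0.727, -0.001, -0.001]
ft_force: [-0.3, -0.1, 0.2]
grip_width: 0.0004
grip_force: 0.0
the job is handed in; nothing more can be done
None
```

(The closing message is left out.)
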